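Tip a casting onto its back in the trimming fixture and clamp it

TASK

Load the trimming fixture by pushing alone, with nothing pinched, lifted or carried: push over the casting that stands on its long side on the rest plate so that it lies on its back, open side up, then push it snug against the two side pins and the end pin, and only then push the clamp's red handle over and down until it locks past centre and the rubber foot holds the casting. Do not let the casting go over onto its open face, and leave the next casting, the two clamp blocks and the red cap round the fixture where they are.

Things in the scene. Friction and masses are not known exactly. Their poses are not given: they have to be found in the camera images.
- fixture: Trimming fixture fixed to the bench: dark steel plate 146 x 224 x 20 mm on 7 mm feet, with a grey flat rest plate on it, top 30 mm above the bench. Origin on the bench under the home spot of the casting; x from the robot's side to the two side pins, y along the casting away from the clamp, z up. Rest plate x -87..51, y -68..70 mm; dark plate x -92..54, y -152..72.
- nest_home (a point): Point on top of the rest plate, 30 mm straight above the fixture's origin; same axes as the fixture. The casting is home, touching all three pins, when its origin lies here and its axes match these.
- side_pin_1 (a point): Top of a steel locating pin, 10 mm thick, standing 18 mm above the rest plate, at fixture (35, 36) mm.
- side_pin_2 (a point): The second side pin, same size, at fixture (35, -36) mm. The casting's long side rests against both.
- end_pin (a point): The end pin, same size, at fixture (0, -60) mm. The casting's short end rests against it.
- casting: Loose cast aluminium housing half, 60 x 110 x 28 mm, 0.14 kg, an open box with bosses inside. Origin at the centre of its closed back; x across the width, y along the length, z from back to open side (rim at 26 mm). It starts standing on a long side, 60 mm tall: x up, open side to the fixture's -x (robot), back to the side pins 38-46 mm short of nest_home, middle 5-14 mm off home along +y.
- casting_center (a point): Middle of the casting's bulk, 13 mm from its back. Push on the upper rim wall, 54-60 mm above the rest plate; a finger deeper in the open side is caught by the bosses. Pushed there towards the side pins it rocks over the lower edge of its back, passes its balance at about 25 degrees and drops flat, open side up, 8-16 mm short of the pins.
- clamp_handle (a joint): Angle of the clamp's handle, rad: 0 = open, standing up and leaning 22 degrees back; 1.09 = dead centre; 1.13 = at its stop, locked past centre, lying about level and pointing to the fixture's -y. Grows as it is pushed over towards -y and down. Friction keeps it where it is left; 2 to 3 N at the grip moves it all the way; at the end the linkage drives the arm down on the casting.
- handle_pivot (a point): Hinge axis of the handle, parallel to the fixture's x, at fixture (0, -114) mm, 52 mm above the bench. The clamp's steel base round it spans x -34..34, y -131..-73 mm and reaches 96 mm above the bench.
- handle_grip (a point): Point on the centre line of the round red grip (19 mm thick), 100 mm from the pivot. It swings in the fixture's y-z plane: open, 145 mm above the bench at fixture y about -151 mm; locked, 58 mm above the bench at y about -214 mm. The grip runs from 52 to 131 mm from the pivot.
- clamp_foot: Black rubber foot on a spring, 15 mm thick, at the end of the clamp's arm; origin at the centre of its underside. Open, the arm stands nearly upright at fixture y -100..-40 mm, up to 177 mm above the bench. Closed, it lies along y over the casting, and the foot presses its middle boss at fixture (0, -14) mm firmly (15 N spring).
- next_casting: Another casting of the same shape, 60 x 110 x 28 mm, lying open side up on the mat to the left of the fixture, to be left alone. Origin at the centre of its underside.
- block_a: Dark brown clamp block with a silver post, 25 x 55 x 28 mm, behind the clamp end of the fixture, to be left alone. Origin at the centre of its underside.
- block_b: Dark brown clamp block with a flat steel jaw, 26 x 58 x 21 mm, near the fixture's clamp end on the robot's side, to be left alone. Origin at the centre of its underside.
- thread_cap: Red plastic cap, 33 mm across, 14 mm tall, behind the fixture on the side-pin side, to be left alone. Origin at the centre of its underside.

How it is judged:
On the way, in this order (a step that is already met when the one before it is completed fails the run):
1. the casting has been tipped over and lies on its back, open side up (angle between casting's own z axis and vertical below 0.06 rad), for 0.2 s.
2. the casting lies home against the side pins and the end pin (angle between casting's own z axis and vertical below 0.06 rad and x of casting in the frame of nest_home between -0.0025 and 0.0025 m and y of casting in the frame of nest_home between -0.0025 and 0.0025 m and angle between the y axis of casting and the y axis of nest_home, either way round below 0.04 rad and z of casting in the frame of nest_home below 0.002 m), for 0.2 s.
3. the handle is past centre and the foot presses the casting (value of joint clamp_handle above 1.1 rad and contact force between clamp_foot and casting above 1 N), for 0.2 s.
At the end, for the whole second after the job is handed in: The casting lies flat on its back on the rest plate, within 2.5 mm of touching the side pins and the end pin and within 0.04 rad of square, at rest; the clamp's handle is past centre (joint above 1.1) and the foot presses the casting with more than 1 N (all of step 2 and all of step 3 and linear speed of casting below 0.01 m/s).
It fails at once if the casting is lifted or carried (z of casting_center in the frame of nest_home above 0.045 m or (angle between casting's own z axis and vertical below 0.3 rad and z of casting_center in the frame of nest_home above 0.032 m)).
It fails at once if the casting goes over onto its open face (angle between casting's own z axis and vertical above 2.1 rad).
It fails at once if the next casting, a clamp block or the red cap is disturbed (moved more than 12 mm) (distance of any of next_casting, block_a, block_b, thread_cap from where it was at the start of the episode above 0.012 m).
It also fails if it takes over 51 s, if anything falls off the work surface, if the arm or the gripper's body presses on something with over 40 N, if the wrist force passes 120 N, or if a joint passes its speed limit or range.

ROBOT

A 6-joint arm with a two-finger parallel gripper is mounted at the origin on a cart in front of the work surface, level with it; the furniture and walls round the work are solid. World frame = base frame: x ahead of the robot, y to its left, z up, the work surface at z = 0. Lengths are in m, angles in rad, forces in N, time in s.
With the tool pointing down it reaches from about 0.4 to 0.825 m from the base axis. Payload 7 kg.
Tool frame: the origin (TCP) lies at the very end of the fingers, on their centre line; the grasp point (between the pads) lies 19 mm behind it (tcp_to_grasp is the distance from the TCP to the grasp point, in m); x points along the fingers, z is the direction in which the jaws open and shut, and the axes are right-handed (so a half turn about x gives the same grasp; the last joint's range is limited). The gripper opens to 88 mm and grips with 3 to 60 N. Pads are 19 mm wide; open, the fingers measure 130 mm over their backs; the gripper's body (78 mm by 193 mm) begins 47 mm behind the grasp point.
Start: joints at [-0.989, 0.359, 0.012, 0, -1.224, -0.288], TCP at [0.195, -0.646, 0.227] pointing down, gripper open.
Joint ranges: [-3.07, 3.07], [-1.43, 2.12], [-1.02, 1.25], [-3.03, 1.67], [-3.05, -0], [-3.03, 3.03]. Speed limits (rad/s): [2.39, 2.39, 3.01, 3.14, 3.14, 3.14].

INTERFACE

Orientations are given as [roll, pitch, yaw] about the fixed x, y, z axes, in that order (R = Rz(yaw) Ry(pitch) Rx(roll)).
In Python, from station import get_state, grab_frame, job_done, tcp_to_grasp gives the robot as it stands. The module is installed in compiled form; this text tells all that it offers.
- The arm moves only by the shell command python3 -m crank 'ROWS' [FORCE]. ROWS is JSON, a list of rows, each a list of 7 numbers: the shift along the tool's x, y, z in m, then the turn, a rotation vector about the tool's x, y, z in rad, then the opening, from 0 (shut) to 1 (fully open). In form: [[x, y, z, wx, wy, wz, fingers], ...]. A call has 1 to 10 rows; each row is the pose to reach, as a shift and turn from the pose commanded when the call began, along the tool's axes at that moment; what a row does not reach only later rows make up. A row lasts 1/8 s, in which the tool goes at most 62.5 mm and 10.7 degrees, less where a joint would pass 70% of its speed; a pose out of reach is approached as far as the arm can. A call with a gripper value outside its range is refused whole. The fingers move at their own pace and stop on an object; FORCE is the grip in N (left out, the last holds). Time passes only in rows, so rows that repeat a pose let the fingers close. It gives the time, the measured TCP pose, the force and the opening at its end, in the units of the state.
- get_state(): the state, without advancing time (a new reading comes with each control period).
- grab_frame(name): name is "scene" or "top" or "wrist"; returns a dict with "pixels" (480x640x3 uint8, red, green, blue), "vfov" (degrees; the focal length in pixels is half the picture's height over the tangent of half this angle, whatever the lens; pixels are square), "cx", "cy" (the principal point, pixels), "extrinsics" (4x4, takes a point from world to camera coordinates). Camera axes: x right, y up, looking along -z (the intrinsics and any distortion apply to the point x, -y, -z); pixel columns grow to the right and rows downward; lengths in m; the calibration is good to about 2 mm. A picture is of the moment at which its call begins. There is no depth.
- job_done(): hands the job in, once; it reports no verdict.
The state is a dict: "t": time; "q": joint angles; "qd": joint speeds; "joint_efforts": joint torques, N m; "eef_pos": TCP position; "ee_rot": TCP orientation; "force": force on the tool from outside, world axes, zero at the start; "moment": the same for the moment, N m; "width": finger opening in m.
Only numpy, scipy, OpenCV 4.12 (cv2) and the standard library are available. Lean on these libraries where they do the work, as an engineer would, in place of code of your own. Each camera call takes 0.05 s, during which the arm holds its last target.

## Working session

There is one attempt and no reset: what is moved stays moved. The work goes in short steps, Python scripts to look and compute and a shell command to move; the robot and the scene stay as the last step left them, time stands still between calls to the robot, and variables do not carry over. Pictures are saved under pics/ and viewed, and the job is handed in when it is done.

```bash
mkdir -p pics; ls
python3 - <<'E'
from station import *
import cv2,json,numpy as np
s=get_state();print(s, tcp_to_grasp if not callable(tcp_to_grasp) else tcp_to_grasp())
for n in("scene","top","wrist"):
    f=grab_frame(n);cv2.imwrite(f"pics/{n}0.png",f["pixels"][:,:,::-1])
    print(n,f["vfov"],f["cx"],f["cy"],{k:v for k,v in f.items() if k not in("pixels",)}.keys());print(np.round(f["extrinsics"],4).tolist())
E
```

```text
pics
{'t': 0.0, 'q': array([-9.88923669e-01,  3.59391475e-01,  1.10544190e-02, -3.28658949e-04,
       -1.22407421e+00, -2.88084498e-01]), 'qd': array([ 1.35321511e-03,  5.22857799e-04, -5.64499619e-04, -7.97031777e-05,
       -3.79539406e-04, -1.34894898e-03]), 'joint_efforts': array([-6.36197856e-04, -5.82710767e+01,  2.93057996e+01,  6.99732274e+00,
        6.82371654e-03, -1.44211845e-04]), 'eef_pos': array([ 0.1952864 , -0.6456315 ,  0.22562165]), 'ee_rot': array([0.09908048, 1.56915209, 1.96355303]), 'force': array([-0.20616882,  0.3641181 ,  0.64111935]), 'moment': array([-0.0830082 , -0.06298704,  0.02996775]), 'width': 0.08746551304639184} 0.0188
scene 44.946501938052656 329.3426459992105 242.23266146805113 dict_keys(['vfov', 'cx', 'cy', 'extrinsics'])
[[-0.887, -0.4618, -0.0052, 0.6051], [0.314, -0.6113, 0.7264, -0.1854], [-0.3386, 0.6427, 0.6872, -1.0198], [0.0, 0.0, 0.0, 1.0]]
top 46.08810515756523 328.10935263115226 231.0543255220793 dict_keys(['vfov', 'cx', 'cy', 'extrinsics'])
[[-0.0291, -0.9993, -0.0219, 0.1952], [0.9951, -0.031, 0.0941, -0.6278], [-0.0948, -0.019, 0.9953, -0.9805], [0.0, 0.0, 0.0, 1.0]]
wrist 66.79702744091894 318.576330156872 238.2523410852604 dict_keys(['vfov', 'cx', 'cy', 'extrinsics'])
[[-0.2895, 0.9572, 0.0004, 0.6738], [-0.9131, -0.2761, -0.3002, 0.0371], [-0.2872, -0.0872, 0.9539, -0.3907], [0.0, 0.0, 0.0, 1.0]]
```

View pics/scene0.png

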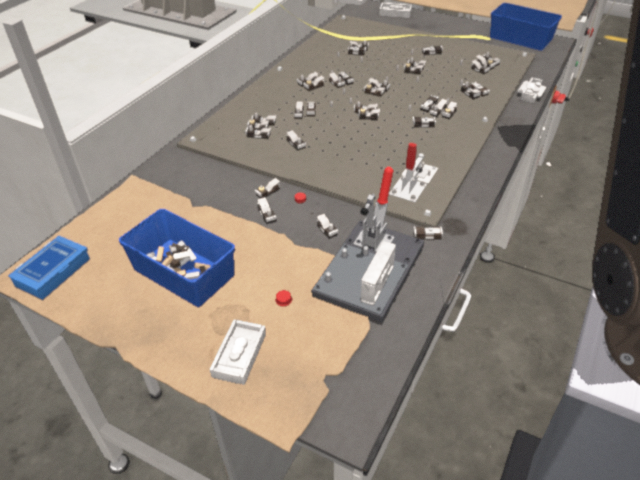

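View pics/top0.png

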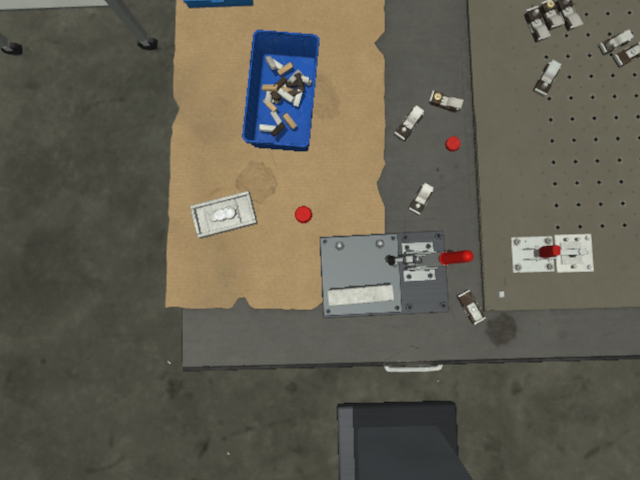

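View pics/wrist0.png

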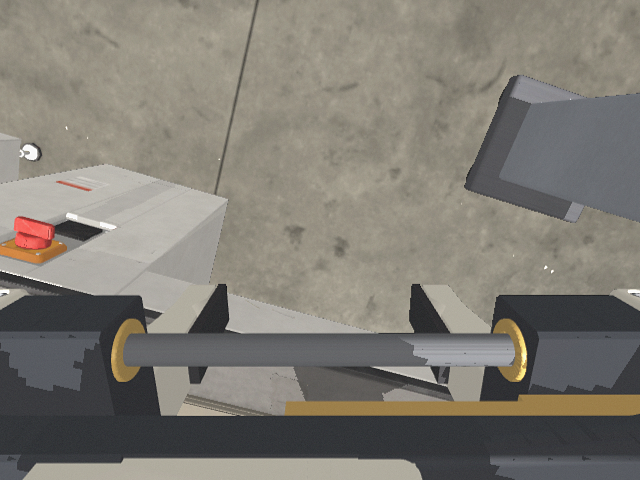

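The scene view shows the fixture, with the standing casting at (378,268) and the handle at (386,185). In the top view the dark plate spans roughly (321,237) to (447,314), with the casting at (360,294). I'll zoom in next.

```bash
cat > h.py <<'E'
import numpy as np,cv2,json
from station import *
def cam(f):
    F=f["pixels"].shape[0]/2/np.tan(np.radians(f["vfov"])/2)
    return F,f["cx"],f["cy"],np.array(f["extrinsics"])
def ray(f,u,v):
    F,cx,cy,E=cam(f); d=np.array([(u-cx)/F,-(v-cy)/F,-1.]); R=E[:3,:3]
    return -R.T@E[:3,3],R.T@d
def onz(f,u,v,z):
    c,d=ray(f,u,v); return c+d*(z-c[2])/d[2]
def proj(f,p):
    F,cx,cy,E=cam(f); q=E[:3,:3]@np.asarray(p)+E[:3,3]
    return np.array([cx+F*q[0]/-q[2],cy-F*q[1]/-q[2]])
def crop(f,u0,v0,u1,v1,s,name):
    cv2.imwrite(name,cv2.resize(f["pixels"][v0:v1,u0:u1,::-1],None,fx=s,fy=s,interpolation=cv2.INTER_CUBIC))
E
python3 - <<'E'
from h import *
f=grab_frame("top");crop(f,310,220,480,330,4.7,"pics/topc.png")
f=grab_frame("scene");crop(f,300,150,460,330,3.3,"pics/scenec.png")
E
```

```text
(no output)
```

View pics/topc.png

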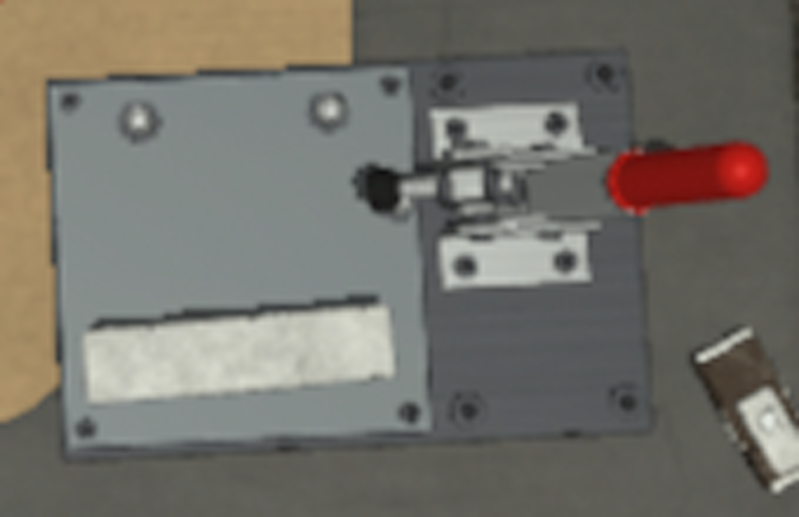

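View pics/scenec.png

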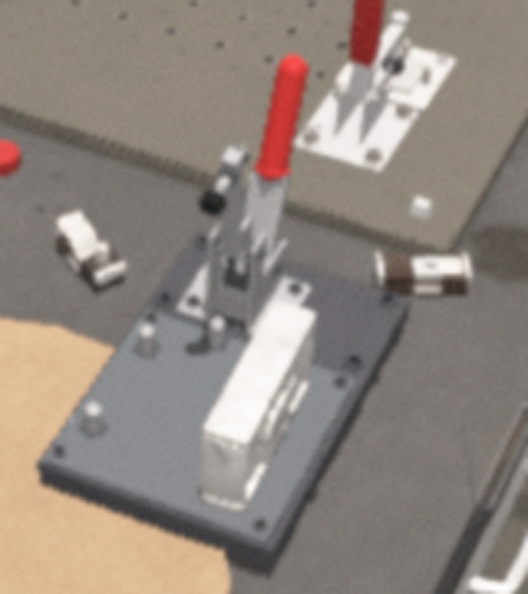

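The top crop shows two side pin tops at crop (140,121) and (328,110), and the rest plate corners. The casting's 90 mm-high top face is the pale strip. I'll fit the fixture pose to these points.

```bash
cat >> h.py <<'E'
def fit2(P,W):
    P=np.array(P,float);W=np.array(W,float);a=P-P.mean(0);b=W-W.mean(0)
    th=np.arctan2((a[:,0]*b[:,1]-a[:,1]*b[:,0]).sum(),(a*b).sum())
    R=np.array([[np.cos(th),-np.sin(th)],[np.sin(th),np.cos(th)]]);t=W.mean(0)-R@P.mean(0)
    return th,R,t,W-(P@R.T+t)
E
python3 - <<'E'
from h import *
f=grab_frame("top")
px=lambda a,b:((a+.5)/4.7-.5+310,(b+.5)/4.7-.5+220)
L=[((35,36),.048,(140,121)),((35,-36),.048,(328,110)),((51,70),.03,(50,83)),((51,-68),.03,(408,67)),((-87,-68),.03,(430,430)),((-87,70),.03,(68,445)),((54,-152),.027,(627,52)),((-92,-152),.027,(650,430))]
P=[np.array(l[0])/1e3 for l in L];W=[onz(f,*px(*l[2]),l[1])[:2] for l in L]
th,R,t,r=fit2(P,W);print("fixture yaw",th,t);print(np.round(r*1e3,1).tolist())
for c in [(87,330),(380,302),(395,375),(90,403)]:
    w=onz(f,*px(*c),.09)[:2];print("casting top corner",w,"fix mm",np.round(R.T@(w-t)*1e3,1))
g=grab_frame("scene")
W3=lambda x,y,z:np.r_[R@np.array([x,y])/1e3+t,z/1e3]
im=g["pixels"][:,:,::-1].copy();im2=f["pixels"][:,:,::-1].copy()
pts=[(35,36,48),(35,-36,48),(0,-60,48),(51,70,30),(-87,70,30),(-87,-68,30),(0,-151,145),(0,-114,52)]
for p in pts:
    print(p,np.round(proj(g,W3(*p)),1),np.round(proj(f,W3(*p)),1))
    q=proj(g,W3(*p));q=(q-[300,150]+.5)*3.3-.5; print("   crop",np.round(q))
for n,p in (("block_a",(0,0)),):pass
for n,p,z in(("block_b",(470,307),.02),("cap",(303,214),.014),("block_a",(421,198),.028),("next",(224,215),.02)):
    w=onz(f,*p,z)[:2];print(n,w,np.round(R.T@(w-t)*1e3))
E
```

```text
fixture yaw 0.017579377902344012 [0.57273567 0.12076063]
[[-1.2, -0.6], [-0.5, 1.0], [0.3, -1.0], [-0.3, 0.4], [0.4, 0.1], [1.1, -1.5], [-1.3, 0.4], [1.5, 1.2]]
casting top corner [0.52903945 0.17796172] fix mm [-42.7  58. ]
casting top corner [0.53593202 0.07348316] fix mm [-37.6 -46.6]
casting top corner [0.51001539 0.06919339] fix mm [-63.6 -50.5]
casting top corner [0.50322538 0.1776461 ] fix mm [-68.5  58.1]
(35, 36, 48) [326. 272.] [339.  244.7]
   crop [ 87. 404.]
(35, -36, 48) [342.5 248.2] [379.9 242.7]
   crop [141. 325.]
(0, -60, 48) [363.8 246. ] [394.8 262. ]
   crop [212. 318.]
(51, 70, 30) [310.3 287.8] [319.7 237.4]
   crop [ 35. 456.]
(-87, 70, 30) [378.3 313. ] [323.2 314.9]
   crop [259. 539.]
(-87, -68, 30) [406.  263.8] [401.2 311.3]
   crop [351. 377.]
(0, -151, 145) [384.6 181.3] [458.4 256.8]
   crop [280. 105.]
(0, -114, 52) [374.8 228. ] [426.  260.4]
   crop [248. 259.]
block_b [ 0.49066859 -0.07247759] [ -85. -192.]
cap [0.66786112 0.22165125] [97. 99.]
block_a [0.68837312 0.00697824] [ 114. -116.]
next [0.66985494 0.36579042] [101. 243.]
```

```bash
cat >> h.py <<'E'
from scipy.spatial.transform import Rotation as Ro
TH=0.0176;T0=np.array([0.5727,0.1208])
RF=np.array([[np.cos(TH),-np.sin(TH)],[np.sin(TH),np.cos(TH)]])
def fx(x,y,z): return np.r_[RF@np.array([x,y])/1e3+T0,z/1e3]
def Rt(s): return Ro.from_euler('xyz',s["ee_rot"]).as_matrix()
def infix(p): return np.r_[RF.T@(np.array(p[:2])-T0)*1e3,p[2]*1e3]
# tool down, tool z along sgn*fixture x
def down(yaw):
    z=np.array([np.cos(yaw),np.sin(yaw),0]);x=np.array([0,0,-1.]);return np.c_[x,np.cross(z,x),z]
def rel(s,p,R=None):
    A=Rt(s);d=A.T@(np.asarray(p)-s["eef_pos"])
    w=Ro.from_matrix(A.T@R).as_rotvec() if R is not None else np.zeros(3)
    return np.round(d,4),np.round(w,4)
E
python3 - <<'E'
from h import *
s=get_state();A=Rt(s);print(A.round(3))
for y in(TH,TH+np.pi,TH-np.pi/2,TH+np.pi/2):
  print(y,[rel(s,p,down(y)) for p in ([.40,-.35,.24],)])
for p in([.40,-.35,.24],[.45,-.05,.22],fx(-105,8,180)):print(rel(s,p))
f=grab_frame("wrist");E=f["extrinsics"];c=-E[:3,:3].T@E[:3,3];print("cam in tool",A.T@(c-s["eef_pos"]))
t=grab_frame("top");
px=lambda a,b:((a+.5)/4.7-.5+310,(b+.5)/4.7-.5+220)
for z in(.15,.165,.177):print("foot",infix(onz(t,*px(378,188),z)))
for z in(.173,):print("grip tip",infix(onz(t,*px(742,170),z)))
# triangulate foot
g=grab_frame("scene");u=((212+.5)/3.3-.5+300,(203+.5)/3.3-.5+150)
c1,d1=ray(t,*px(378,188));c2,d2=ray(g,*u)
a=np.linalg.lstsq(np.c_[d1,-d2],c2-c1,rcond=None)[0];print(infix(c1+d1*a[0]),infix(c2+d2*a[1]))
E
```

```text
[[-0.    -0.957 -0.29 ]
 [ 0.    -0.29   0.957]
 [-1.     0.     0.   ]]
0.0176 [(array([-0.0136, -0.2816,  0.2241]), array([ 1.847e+00,  2.000e-04, -4.000e-04]))]
3.159192653589793 [(array([-0.0136, -0.2816,  0.2241]), array([-1.2946e+00,  4.0000e-04,  2.0000e-04]))]
-1.5531963267948965 [(array([-0.0136, -0.2816,  0.2241]), array([-2.8654e+00,  2.0000e-04,  5.0000e-04]))]
1.5883963267948966 [(array([-0.0136, -0.2816,  0.2241]), array([ 2.762e-01,  4.000e-04, -2.000e-04]))]
(array([-0.0136, -0.2816,  0.2241]), array([0., 0., 0.]))
(array([ 0.0065, -0.4163,  0.4967]), array([0., 0., 0.]))
(array([ 0.0465, -0.4843,  0.661 ]), array([0., 0., 0.]))
cam in tool [-0.15787252  0.08189133  0.00087831]
foot [  0.53487589 -42.88692417 150.        ]
foot [-5.82091552e-02 -4.15431151e+01  1.65000000e+02]
foot [ -0.53267719 -40.46806777 177.        ]
grip tip [-1.56204916e-01 -1.59112913e+02  1.73000000e+02]
[  0.48897672 -42.78292607 151.16085805] [ -3.1125884  -44.24853159 151.14975536]
```

Plan: closed fingers, tool down with the jaw axis along fixture x, camera to −y. First move to a point behind the casting's open side.

```bash
python3 -m crank '[[-0.0136,-0.2816,0.2241,-1.2946,0,0,0],[-0.0136,-0.2816,0.2241,-1.2946,0,0,0],[-0.0136,-0.2816,0.2241,-1.2946,0,0,0],[-0.0136,-0.2816,0.2241,-1.2946,0,0,0],[-0.0136,-0.2816,0.2241,-1.2946,0,0,0],[-0.0136,-0.2816,0.2241,-1.2946,0,0,0],[0.0065,-0.4163,0.4967,-1.2946,0,0,0],[0.0065,-0.4163,0.4967,-1.2946,0,0,0],[0.0065,-0.4163,0.4967,-1.2946,0,0,0],[0.0065,-0.4163,0.4967,-1.2946,0,0,0]]' 20
python3 - <<'E'
from h import *
s=get_state();print(s["t"],s["q"].round(3),infix(s["eef_pos"]).round(1),s["width"],s["force"]);R=down(TH+np.pi)
for p in((-115,10,130),(-115,10,90)):print(rel(s,fx(*p),R))
E
```

```text
t: 1.75
eef_pos: [0.4412, -0.102, 0.2241]
ee_rot: [-3.044, 1.569, 0.115]
force: [1.3, -0.1, 0.6]
width: 0.0008
1.75 [ 0.21  -0.016 -0.458  0.    -1.128 -0.193] [-135.4 -220.5  224.1] 0.0008100655156184837 [ 1.29970399 -0.09546412  0.56483778]
(array([ 0.0941, -0.2304, -0.0203]), array([ 0.    , -0.0014,  0.0001]))
(array([ 0.1341, -0.2304, -0.0202]), array([ 0.    , -0.0014,  0.0001]))
```

```bash
python3 -m crank '[[0,-0.2304,-0.0203,0,0,0,0],[0,-0.2304,-0.0203,0,0,0,0],[0,-0.2304,-0.0203,0,0,0,0],[0.05,-0.2304,-0.0203,0,-0.001,0,0],[0.0941,-0.2304,-0.0203,0,-0.001,0,0],[0.1341,-0.2304,-0.0203,0,-0.001,0,0],[0.1341,-0.2304,-0.0203,0,-0.001,0,0],[0.1341,-0.2304,-0.0203,0,-0.001,0,0]]'
python3 - <<'E'
from h import *
s=get_state();print(s["t"],s["q"].round(3),infix(s["eef_pos"]).round(1),s["width"],s["force"]);R=down(TH+np.pi)
for p in((-90,10,87),):print(rel(s,fx(*p),R))
f=grab_frame("wrist");cv2.imwrite("pics/w1.png",f["pixels"][:,:,::-1])
g=grab_frame("scene");crop(g,300,150,460,330,3.3,"pics/s1.png")
E
```

```text
t: 2.75
eef_pos: [0.4583, 0.1272, 0.091]
ee_rot: [-2.377, 1.57, 0.782]
force: [-0.1, 0.2, 1.3]
width: 0.0004
2.75 [ 0.686  0.17  -0.599 -0.    -0.8   -0.668] [-114.3    8.4   91. ] 0.0004051008159254029 [-0.06449284  0.21460005  1.2520435 ]
(array([ 0.0041, -0.0016, -0.0243]), array([ 0.0003, -0.0006,  0.0005]))
```

View pics/w1.png

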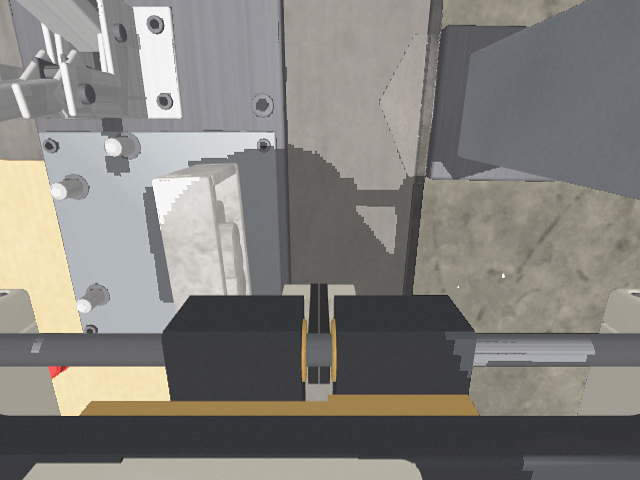

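View pics/s1.png

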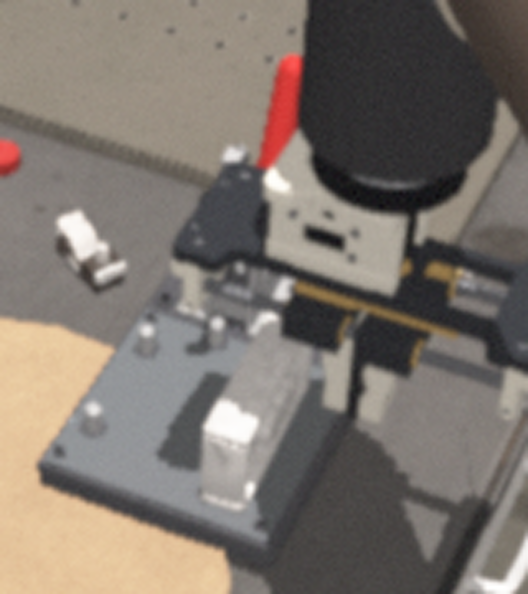

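The wrist view shows the casting at (200,230) with its open side facing the fingers, and the end and side pins at (115,145), (65,188) and (90,300). I'll approach slowly, feeling for contact.

```bash
python3 -m crank '[[0.002,-0.0016,-0.010,0,0,0,0],[0.0041,-0.0016,-0.018,0,0,0,0],[0.0041,-0.0016,-0.021,0,0,0,0],[0.0041,-0.0016,-0.024,0,0,0,0],[0.0041,-0.0016,-0.024,0,0,0,0]]'
python3 - <<'E'
from h import *
s=get_state();print(s["t"],infix(s["eef_pos"]).round(1),s["force"])
g=grab_frame("scene");crop(g,340,200,440,310,5,"pics/s2.png")
E
```

```text
t: 3.48
eef_pos: [0.4814, 0.1287, 0.0854]
ee_rot: [0.121, 1.57, -3.003]
force: [-0.6, 0.9, -0.2]
width: 0.0004
3.475 [-91.1   9.5  85.4] [-0.63656724  0.90223189 -0.18116892]
```

View pics/s2.png

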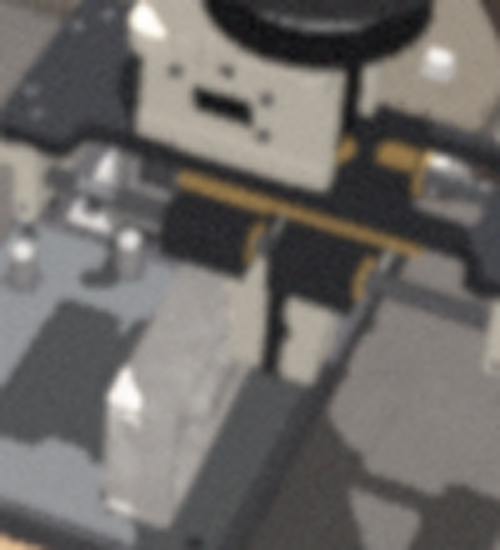

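```bash
python3 -m crank '[[-0.001,0,-0.003,0,0,0,0],[-0.0015,0,-0.006,0,0,0,0],[-0.002,0,-0.009,0,0,0,0],[-0.002,0,-0.009,0,0,0,0]]'
python3 - <<'E'
from h import *
s=get_state();print(s["t"],infix(s["eef_pos"]).round(1),s["force"])
g=grab_frame("scene");crop(g,340,200,440,310,5,"pics/s3.png")
E
```

```text
t: 4.03
eef_pos: [0.4905, 0.129, 0.0874]
ee_rot: [0.017, 1.57, -3.107]
force: [-0.1, 0.3, 0.0]
width: 0.0004
4.025 [-82.1   9.6  87.4] [-0.13381672  0.29474847  0.02063609]
```

View pics/s3.png

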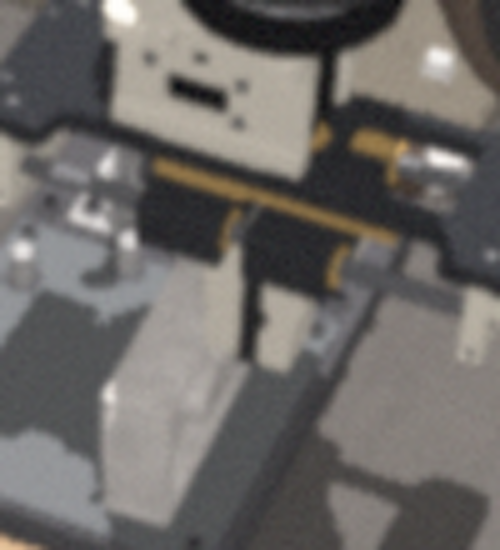

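```bash
python3 -m crank '[[-0.0005,0,-0.003,0,0,0,0],[-0.001,0,-0.006,0,0,0,0],[-0.0015,0,-0.009,0,0,0,0],[-0.002,0,-0.012,0,0,0,0]]'
python3 - <<'E'
from h import *
s=get_state();print(s["t"],infix(s["eef_pos"]).round(1),s["force"])
g=grab_frame("scene");crop(g,340,200,440,310,5,"pics/s4.png")
E
```

```text
t: 4.58
eef_pos: [0.5026, 0.1292, 0.0895]
ee_rot: [-0.032, 1.57, 3.127]
force: [-0.4, -0.4, -0.4]
width: 0.0006
4.575 [-70.    9.6  89.5] [-0.38783533 -0.44897861 -0.4446816 ]
```

View pics/s4.png

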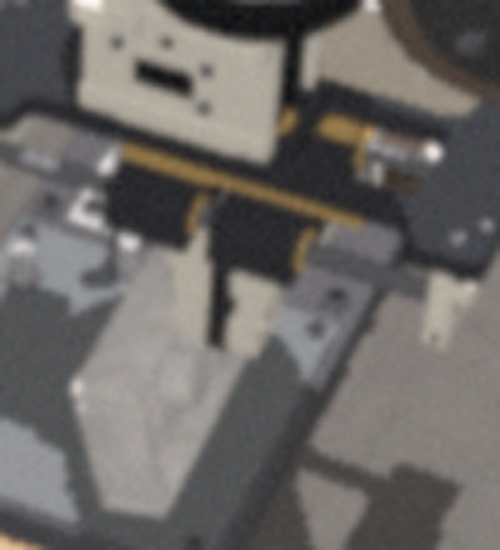

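It is rocking over as intended, tilted roughly 15°. I'll push on past balance.

```bash
python3 -m crank '[[-0.001,0,-0.003,0,0,0,0],[-0.0015,0,-0.006,0,0,0,0],[-0.002,0,-0.009,0,0,0,0],[-0.0025,0,-0.012,0,0,0,0],[-0.003,0,-0.015,0,0,0,0],[-0.003,0,-0.016,0,0,0,0],[-0.003,0,-0.016,0,0,0,0]]'
python3 - <<'E'
from h import *
s=get_state();print(s["t"],infix(s["eef_pos"]).round(1),s["force"])
g=grab_frame("scene");crop(g,300,180,440,310,4,"pics/s5.png")
E
```

```text
t: 5.5
eef_pos: [0.5183, 0.1294, 0.0923]
ee_rot: [0.035, 1.57, -3.089]
force: [0.2, -0.4, 0.2]
width: 0.0001
5.5 [-54.3   9.6  92.3] [ 0.23994434 -0.35063819  0.16670072]
```

View pics/s5.png

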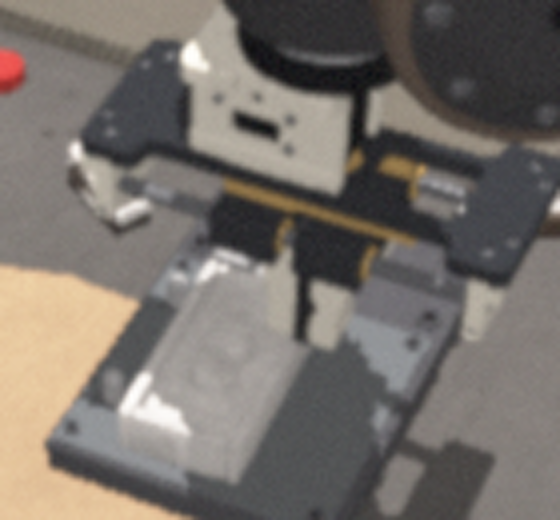

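It has dropped flat, open side up. I'll back off, then go down behind it at y≈+20.

```bash
python3 -m crank '[[0,-0.003,0.015,0,0,0,0],[0,-0.010,0.028,0,0,0,0],[0.02,-0.010,0.028,0,0,0,0],[0.046,-0.010,0.028,0,0,0,0],[0.046,-0.010,0.028,0,0,0,0]]'
python3 - <<'E'
from h import *
s=get_state();print(s["t"],infix(s["eef_pos"]).round(1),s["force"])
g=grab_frame("scene");crop(g,300,180,440,310,4,"pics/s6.png")
f=grab_frame("wrist");cv2.imwrite("pics/w6.png",f["pixels"][:,:,::-1])
E
```

```text
t: 6.18
eef_pos: [0.4882, 0.1385, 0.0453]
ee_rot: [0.439, 1.566, -2.684]
force: [0.2, 0.3, 0.3]
width: 0.0002
6.175 [-84.2  19.2  45.3] [0.15478393 0.27362124 0.26852767]
```

View pics/s6.png

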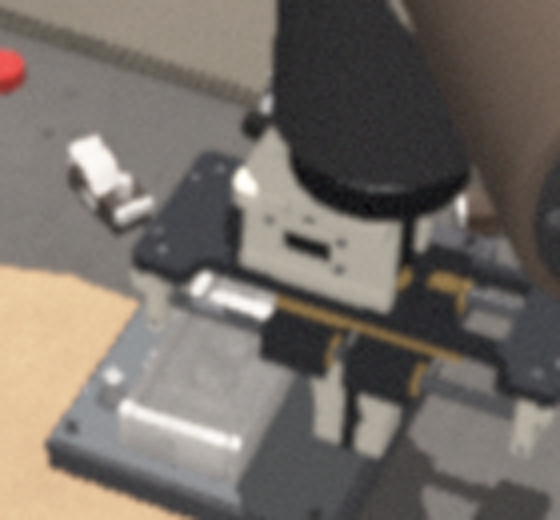

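View pics/w6.png

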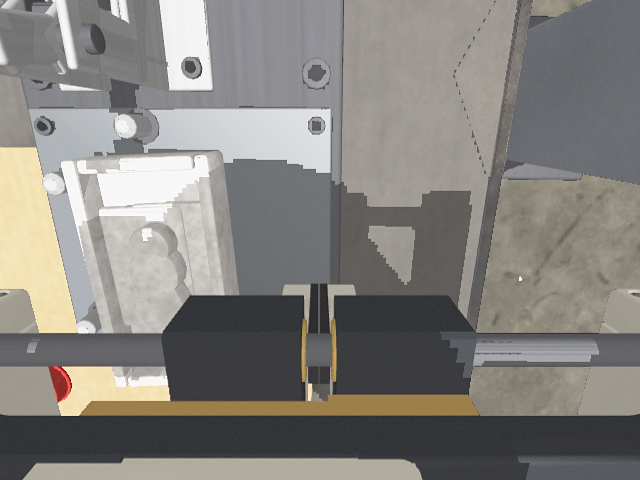

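The casting lies open side up, outlined at wrist (65–235,150–385), with the end pin at (125,126). Pushing it in +x.

```bash
python3 -m crank '[[0,0,-0.010,0,0,0,0],[0,0,-0.018,0,0,0,0],[0,0,-0.022,0,0,0,0],[0,0,-0.025,0,0,0,0],[0,0,-0.028,0,0,0,0],[0,0,-0.030,0,0,0,0],[0,0,-0.031,0,0,0,0]]'
python3 - <<'E'
from h import *
s=get_state();print(s["t"],infix(s["eef_pos"]).round(1),s["force"])
f=grab_frame("wrist");cv2.imwrite("pics/w7.png",f["pixels"][:,:,::-1])
E
```

```text
t: 7.15
eef_pos: [0.521, 0.1394, 0.0463]
ee_rot: [0.112, 1.57, -3.012]
force: [-1.1, -1.0, 0.1]
width: 0.0003
7.15 [-51.3  19.5  46.3] [-1.13750632 -1.02938484  0.07611129]
```

View pics/w7.png

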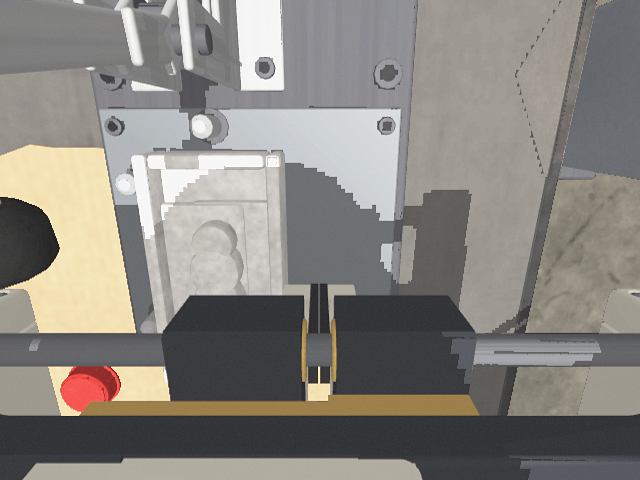

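```bash
python3 -m crank '[[0,0,-0.0015,0,0,0,0],[0,0,-0.003,0,0,0,0],[0,0,-0.003,0,0,0,0]]'
python3 - <<'E'
from h import *
s=get_state();print(s["t"],infix(s["eef_pos"]).round(1),s["force"])
E
```

```text
t: 7.58
eef_pos: [0.5241, 0.1395, 0.0464]
ee_rot: [0.077, 1.57, -3.047]
force: [-0.9, -1.1, -0.2]
width: 0.0006
7.575 [-48.3  19.6  46.4] [-0.87939709 -1.1209245  -0.22616939]
```

```bash
python3 -m crank '[[0,0,-0.001,0,0,0,0],[0,0,-0.002,0,0,0,0],[0,0,-0.003,0,0,0,0],[0,0,-0.003,0,0,0,0]]'
python3 - <<'E'
from h import *
s=get_state();print(s["t"],infix(s["eef_pos"]).round(1),s["force"])
f=grab_frame("wrist");cv2.imwrite("pics/w8.png",f["pixels"][:,:,::-1])
g=grab_frame("scene");crop(g,300,180,440,310,4,"pics/s8.png")
E
```

```text
t: 8.07
eef_pos: [0.5246, 0.139, 0.0462]
ee_rot: [0.217, 1.566, -2.907]
force: [-12.9, 2.8, 8.9]
width: 0.001
8.075 [-47.8  19.   46.2] [-12.90197      2.77119247   8.93051194]
```

View pics/w8.png

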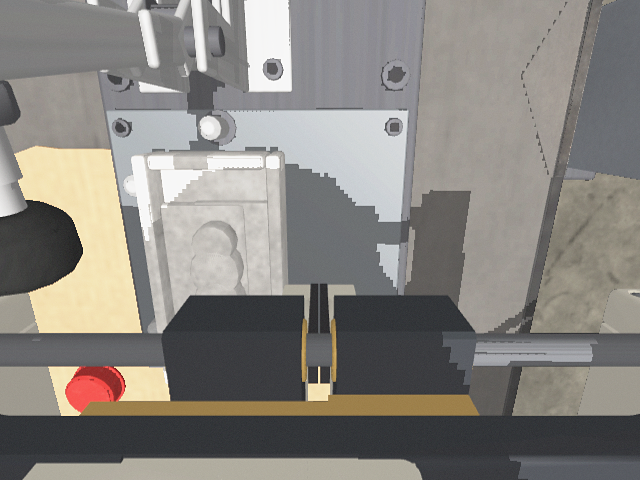

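View pics/s8.png

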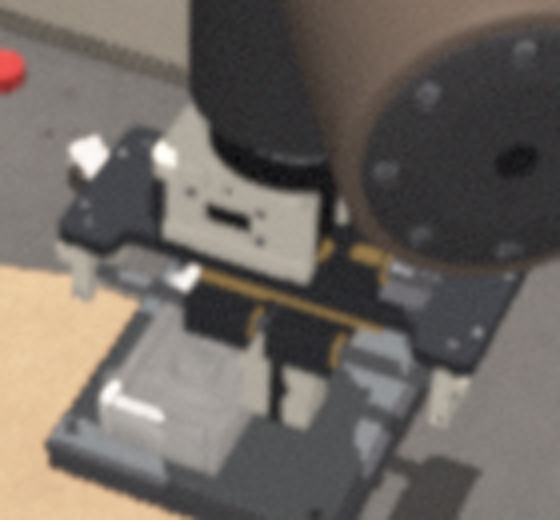

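Firm contact with the side pins at 13 N. Now back off, go over to the +y end, and come down there.

```bash
python3 -m crank '[[0,0,0.012,0,0,0,0],[-0.015,0,0.015,0,0,0,0],[-0.04,-0.02,0.012,0,0,0,0],[-0.04,-0.073,0,0,0,0,0],[-0.04,-0.073,-0.048,0,0,0,0],[-0.04,-0.073,-0.048,0,0,0,0],[-0.02,-0.073,-0.048,0,0,0,0],[-0.002,-0.073,-0.048,0,0,0,0],[-0.002,-0.073,-0.048,0,0,0,0]]'
python3 - <<'E'
from h import *
s=get_state();print(s["t"],infix(s["eef_pos"]).round(1),s["force"],rel(s,s["eef_pos"],down(TH+np.pi)))
f=grab_frame("wrist");cv2.imwrite("pics/w9.png",f["pixels"][:,:,::-1])
g=grab_frame("scene");crop(g,300,180,440,310,4,"pics/s9.png")
E
```

```text
t: 9.3
eef_pos: [0.5729, 0.2127, 0.048]
ee_rot: [0.415, 1.568, -2.709]
force: [0.6, -0.3, 0.0]
width: 0.0004
9.3 [ 1.9 91.9 48. ] [ 0.59887678 -0.26709663  0.02643205] (array([0., 0., 0.]), array([-0.0004,  0.0025, -0.0011]))
```

View pics/w9.png

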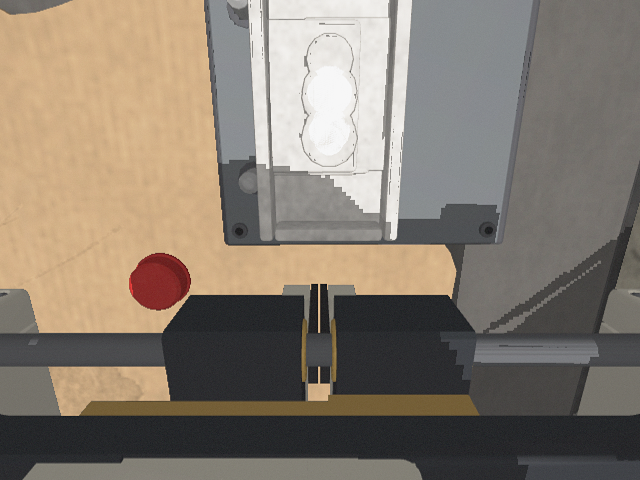

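View pics/s9.png

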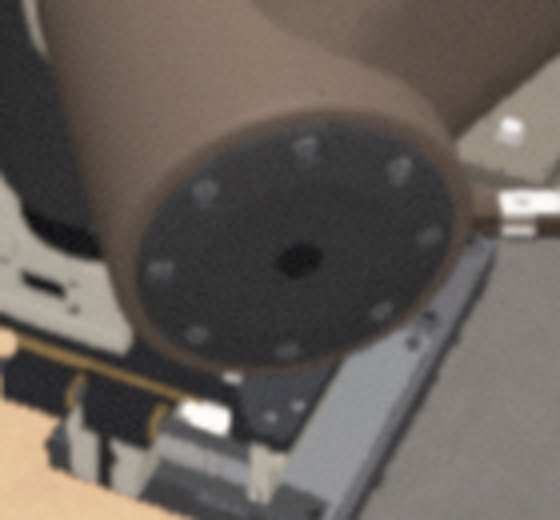

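The wrist view shows the casting sitting square, its long side against the side pin at (248,182). Push −y towards the end pin.

```bash
python3 -m crank '[[0,0.006,0.002,0,0,0,0],[0,0.012,0.002,0,0,0,0],[0,0.016,0.002,0,0,0,0],[0,0.020,0.002,0,0,0,0],[0,0.023,0.002,0,0,0,0],[0,0.025,0.002,0,0,0,0],[0,0.025,0.002,0,0,0,0]]'
python3 - <<'E'
from h import *
s=get_state();print(s["t"],infix(s["eef_pos"]).round(1),s["force"])
f=grab_frame("wrist");cv2.imwrite("pics/w10.png",f["pixels"][:,:,::-1])
E
```

```text
t: 10.28
eef_pos: [0.5723, 0.1883, 0.0484]
ee_rot: [0.076, 1.57, -3.048]
force: [-0.3, 0.0, -0.2]
width: 0.0003
10.275 [ 0.8 67.5 48.4] [-0.30122661  0.01213526 -0.23002768]
```

View pics/w10.png

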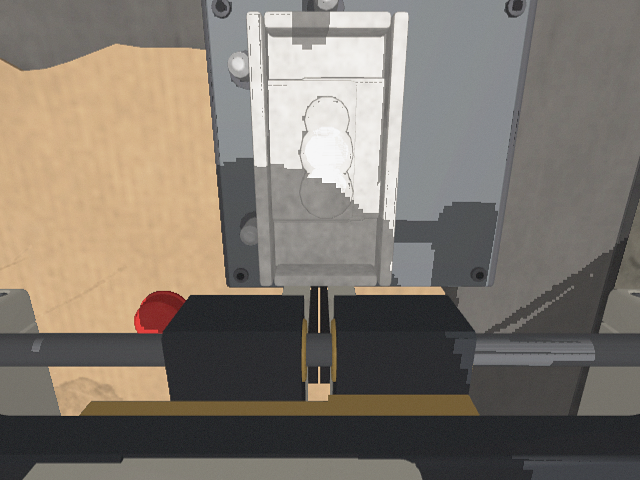

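Nearly at the finger. The end pin is visible at (325,2), and the pin at (238,65) touches the side. Continue in small steps.

```bash
python3 -m crank '[[0,0.002,0,0,0,0,0],[0,0.004,0,0,0,0,0],[0,0.005,0,0,0,0,0],[0,0.005,0,0,0,0,0]]'
python3 - <<'E'
from h import *
s=get_state();print(s["t"],infix(s["eef_pos"]).round(1),s["force"])
f=grab_frame("wrist");cv2.imwrite("pics/w11.png",f["pixels"][:,:,::-1])
E
```

```text
t: 10.82
eef_pos: [0.5725, 0.1851, 0.0485]
ee_rot: [-1.61, 1.568, 1.549]
force: [-3.1, 8.6, -0.6]
width: 0.0004
10.825 [ 0.9 64.3 48.5] [-3.14339706  8.59849501 -0.59393961]
```

View pics/w11.png

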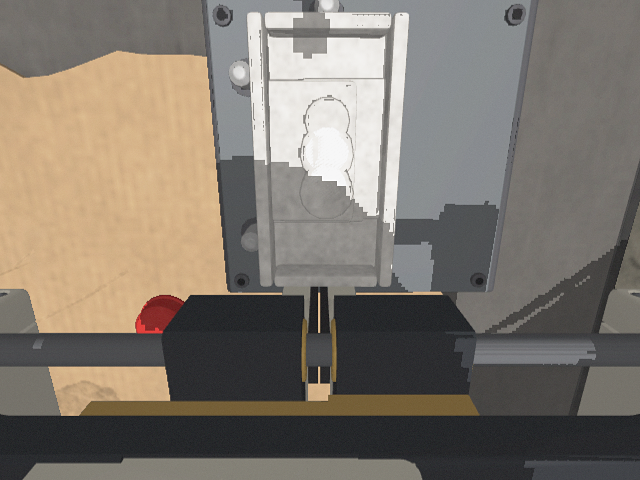

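The end pin gives 8.6 N at y=64.3 mm, which is where home should be. I'll re-snug along x to confirm.

```bash
python3 -m crank '[[0,-0.012,0,0,0,0,0],[-0.03,-0.014,0.01,0,0,0,0],[-0.035,-0.01,0.06,0,0,0,0],[-0.033,0.044,0.072,0,0,0,0],[-0.02,0.044,0.072,0,0,0,0],[0.0015,0.044,0.072,0,0,0,0],[0.0015,0.044,0.060,0,0,0,0],[0.0015,0.044,0.052,0,0,0,0],[0.0015,0.044,0.049,0,0,0,0],[0.0015,0.044,0.048,0,0,0,0]]'
python3 - <<'E'
from h import *
s=get_state();print(s["t"],infix(s["eef_pos"]).round(1),s["force"])
E
```

```text
t: 12.12
eef_pos: [0.5245, 0.1387, 0.047]
ee_rot: [-0.034, 1.568, 3.124]
force: [-7.6, 3.6, 3.9]
width: 0.0005
12.125 [-47.9  18.8  47. ] [-7.61726117  3.61049335  3.85609398]
```

Same x stop, so the casting is snug on all three pins. Now retreat, check from above, and go to the handle.

```bash
python3 -m crank '[[0,0,0.010,0,0,0,0],[-0.04,0,0.02,0,0,0,0],[-0.1,0,0.04,0,0,0,0],[-0.15,0,0.08,0,0,0,0],[-0.183,0.02,0.10,0,0,0,0],[-0.183,0.08,0.12,0,0,0,0],[-0.183,0.1408,0.12,0,0,0,0],[-0.183,0.1408,0.12,0,0,0,0]]'
python3 - <<'E'
from h import *
s=get_state();print(s["t"],infix(s["eef_pos"]).round(1),s["force"],rel(s,fx(0,-122,225),down(TH+np.pi)))
f=grab_frame("top");crop(f,310,220,480,330,4.7,"pics/t12.png")
E
```

```text
t: 13.12
eef_pos: [0.4068, -0.0076, 0.2307]
ee_rot: [-2.551, 1.57, 0.603]
force: [0.2, 0.7, 0.6]
width: 0.0009
13.125 [-168.1 -125.5  230.7] [0.24590706 0.66579012 0.61049379] (array([ 0.0058, -0.0043, -0.1681]), array([-0.0052, -0.0008,  0.0005]))
```

View pics/t12.png

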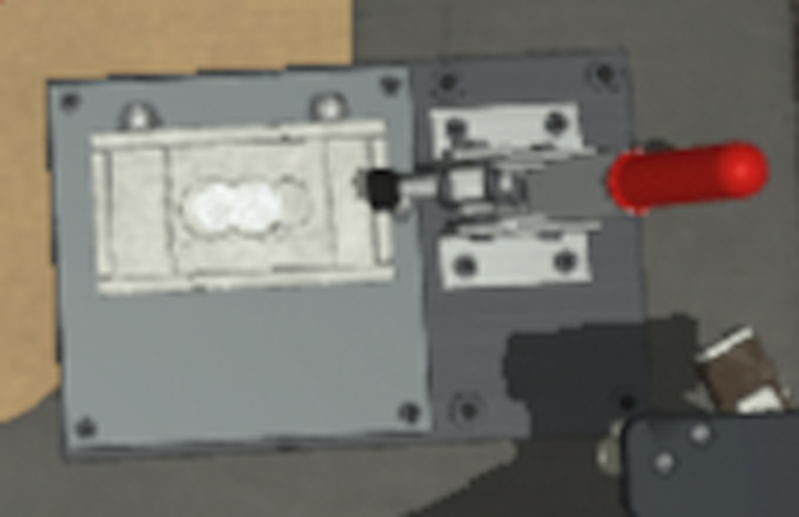

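The top view shows the casting touching both side pins, with rim corners at crop (93,135), (385,121), (393,278) and (100,293). Checking these numbers relative to the pin tops.

Run:
```python
from h import *
f=grab_frame("top");px=lambda a,b:((a+.5)/4.7-.5+310,(b+.5)/4.7-.5+220)
C=[infix(onz(f,*px(*c),.056)) for c in[(93,135),(385,121),(393,278),(100,293)]];print(np.round(C,1),np.mean(C,0))
P=[infix(onz(f,*px(*c),.048)) for c in[(140,118),(328,108)]];print(np.round(P,1))
s=get_state()
for th in(0.05,.15,.27,.39,.51,.63,.75,.87,.99,1.06,1.10,1.13,1.16):
    p=np.radians(22)+th;r=100
    y=-114-r*np.sin(p)+9.5*np.cos(p)+9.5;z=52+r*np.cos(p)+9.5*np.sin(p);print(th,round(y,1),round(z,1),"from(-122,140): tool x,y",round(140-z,1),round(-122-y,1))
```

```text
[[ 28.9  53.1  56. ]
 [ 28.9 -55.3  56. ]
 [-29.1 -54.9  56. ]
 [-29.6  53.2  56. ]] [-0.21379938 -0.97599432 56.        ]
[[ 35.   35.3  48. ]
 [ 35.3 -35.1  48. ]]
0.05 -137.9 146.7 from(-122,140): tool x,y -6.7 15.9
0.15 -147.2 142.9 from(-122,140): tool x,y -2.9 25.2
0.27 -157.8 137.1 from(-122,140): tool x,y 2.9 35.8
0.39 -167.6 130.2 from(-122,140): tool x,y 9.8 45.6
0.51 -176.5 122.0 from(-122,140): tool x,y 18.0 54.5
0.63 -184.4 112.9 from(-122,140): tool x,y 27.1 62.4
0.75 -191.1 102.9 from(-122,140): tool x,y 37.1 69.1
0.87 -196.6 92.2 from(-122,140): tool x,y 47.8 74.6
0.99 -200.7 80.9 from(-122,140): tool x,y 59.1 78.7
1.06 -202.5 74.1 from(-122,140): tool x,y 65.9 80.5
1.1 -203.3 70.1 from(-122,140): tool x,y 69.9 81.3
1.13 -203.8 67.2 from(-122,140): tool x,y 72.8 81.8
1.16 -204.2 64.2 from(-122,140): tool x,y 75.8 82.2
```

```bash
python3 -m crank '[[0.0058,-0.0043,-0.06,0,0,0,0],[0.0058,-0.0043,-0.12,0,0,0,0],[0.0058,-0.0043,-0.1681,-0.005,0,0,0],[0.0058,-0.0043,-0.1681,-0.005,0,0,0]]'
python3 - <<'E'
from h import *
s=get_state();print(s["t"],infix(s["eef_pos"]).round(1),s["force"],rel(s,fx(0,-122,140),down(TH+np.pi)))
f=grab_frame("wrist");cv2.imwrite("pics/w13.png",f["pixels"][:,:,::-1])
E
```

```text
t: 13.72
eef_pos: [0.5783, 0.0047, 0.2219]
ee_rot: [0.328, 1.567, -2.79]
force: [-0.3, 0.4, -1.1]
width: 0.0004
13.725 [   3.6 -116.2  221.9] [-0.30299749  0.36645467 -1.09315322] (array([0.082 , 0.0057, 0.0033]), array([ 0.0063,  0.0034, -0.0012]))
```

View pics/w13.png

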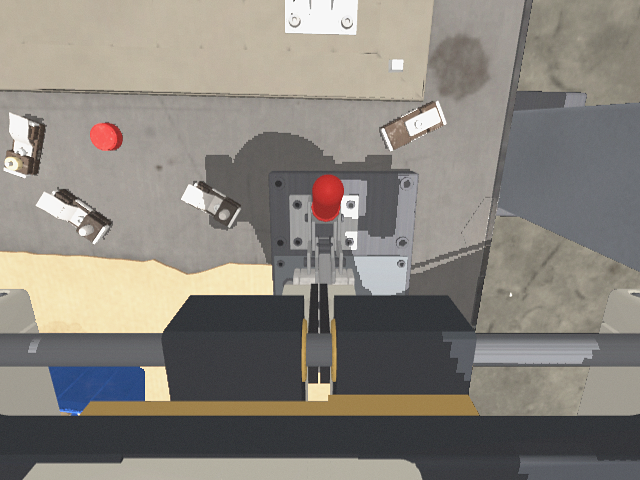

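The casting sits within about 1 mm of home, and the grip at (328,195) is in line with the fingers. Descend between the arm and the handle.

```bash
python3 -m crank '[[0.03,0.0057,0.0033,0.005,0.003,0,0],[0.06,0.0057,0.0033,0.005,0.003,0,0],[0.075,0.0057,0.0033,0.005,0.003,0,0],[0.075,0.0057,0.0033,0.005,0.003,0,0]]'
python3 - <<'E'
from h import *
s=get_state();print(s["t"],infix(s["eef_pos"]).round(1),s["force"],rel(s,fx(0,-122,140),down(TH+np.pi)))
f=grab_frame("wrist");cv2.imwrite("pics/w14.png",f["pixels"][:,:,::-1])
g=grab_frame("scene");crop(g,300,130,460,310,3.3,"pics/s14.png")
E
```

```text
t: 14.28
eef_pos: [0.5718, -0.0023, 0.1487]
ee_rot: [2.55, 1.57, -0.573]
force: [-0.2, 0.3, -0.5]
width: 0.0002
14.275 [  -3.1 -123.1  148.7] [-0.17625158  0.26793623 -0.48402782] (array([ 0.0087, -0.0011, -0.003 ]), array([ 0.0011, -0.0007, -0.0005]))
```

View pics/w14.png

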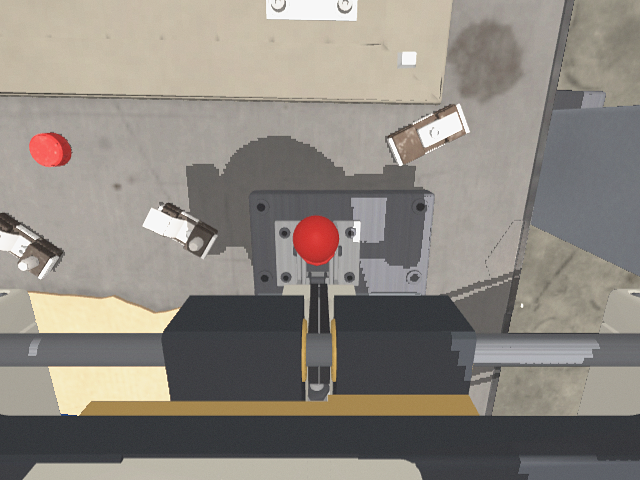

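View pics/s14.png

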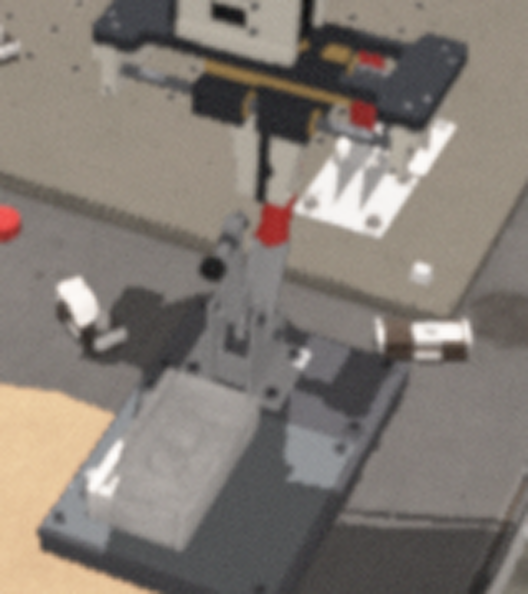

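The fingers are in front of the grip. Start the arc.

```bash
python3 -m crank '[[0.002,0.015,-0.003,0,0,0,0],[0.004,0.0195,-0.003,0,0,0,0],[0.006,0.024,-0.003,0,0,0,0],[0.009,0.030,-0.003,0,0,0,0],[0.012,0.035,-0.003,0,0,0,0],[0.015,0.040,-0.003,0,0,0,0],[0.0185,0.0445,-0.003,0,0,0,0],[0.0225,0.049,-0.003,0,0,0,0],[0.027,0.0535,-0.003,0,0,0,0]]'
python3 - <<'E'
from h import *
s=get_state();print(s["t"],infix(s["eef_pos"]).round(1),s["force"],rel(s,fx(0,-176.5,122),down(TH+np.pi)))
f=grab_frame("wrist");cv2.imwrite("pics/w15.png",f["pixels"][:,:,::-1])
g=grab_frame("scene");crop(g,300,130,460,310,3.3,"pics/s15.png")
E
```

```text
t: 15.5
eef_pos: [0.5765, -0.0566, 0.1217]
ee_rot: [3.111, 1.569, -0.013]
force: [0.5, 1.3, 0.7]
width: 0.0007
15.5 [   0.6 -177.4  121.7] [0.53845142 1.32485383 0.68072785] (array([-0.0003, -0.0009,  0.0006]), array([ 0.    , -0.0018, -0.0001]))
```

View pics/s15.png

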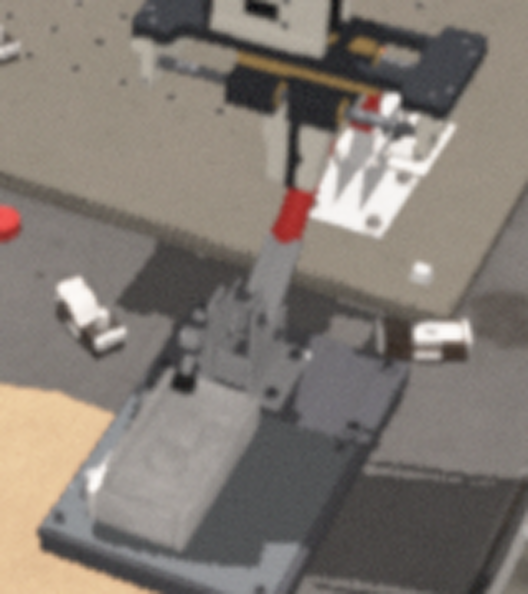

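The handle moves and the arm swings down. Continue.

```bash
python3 -m crank '[[0.0045,0.004,0,0,0,0,0],[0.009,0.008,0,0,0,0,0],[0.014,0.0113,0,0,0,0,0],[0.019,0.0146,0,0,0,0,0],[0.0245,0.0173,0,0,0,0,0],[0.030,0.020,0,0,0,0,0],[0.0355,0.022,0,0,0,0,0],[0.041,0.024,0,0,0,0,0],[0.0445,0.025,0,0,0,0,0],[0.048,0.026,0,0,0,0,0]]'
python3 - <<'E'
from h import *
s=get_state();print(s["t"],infix(s["eef_pos"]).round(1),s["force"])
g=grab_frame("scene");crop(g,300,130,460,310,3.3,"pics/s16.png")
E
```

```text
t: 16.85
eef_pos: [0.5771, -0.0823, 0.0739]
ee_rot: [-3.103, 1.569, 0.056]
force: [-0.7, 0.8, 0.4]
width: 0.0005
16.85 [   0.8 -203.1   73.9] [-0.67293937  0.84579723  0.37565092]
```

View pics/s16.png

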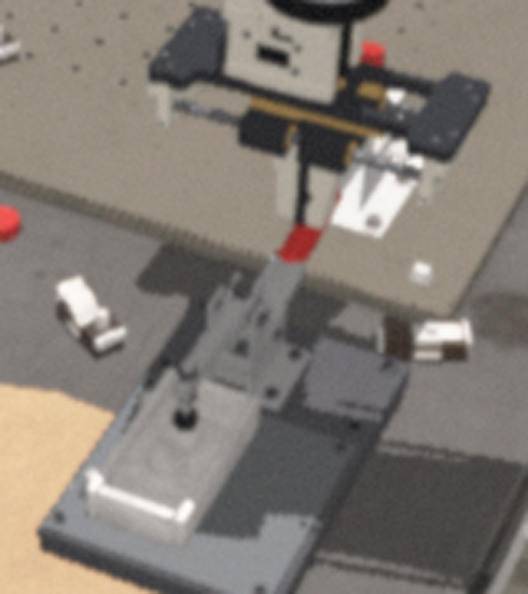

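```bash
python3 -m crank '[[0.002,0.0004,0,0,0,0,0],[0.004,0.0008,0,0,0,0,0],[0.006,0.001,0,0,0,0,0],[0.007,0.001,0,0,0,0,0],[0.007,0.001,0,0,0,0,0]]'
python3 - <<'E'
from h import *
s=get_state();print(s["t"],infix(s["eef_pos"]).round(1),s["force"])
E
```

```text
t: 17.52
eef_pos: [0.5772, -0.0833, 0.0674]
ee_rot: [3.089, 1.569, -0.035]
force: [-1.0, -0.1, 2.5]
width: 0.0007
17.525 [   0.9 -204.2   67.4] [-1.00129557 -0.07115187  2.46299755]
```

```bash
python3 -m crank '[[0.001,0,0,0,0,0,0],[0.002,0,0,0,0,0,0],[0.003,0,0,0,0,0,0],[0.003,0,0,0,0,0,0]]'
python3 - <<'E'
from h import *
s=get_state();print(s["t"],infix(s["eef_pos"]).round(1),s["force"])
E
```

```text
t: 18.02
eef_pos: [0.5774, -0.0834, 0.0666]
ee_rot: [2.991, 1.567, -0.132]
force: [-8.5, 1.8, 23.3]
width: 0.0004
18.025 [   1.1 -204.2   66.6] [-8.51750691  1.80816909 23.29461395]
```

It hits a hard stop at z=66.6 mm (23 N; 67.2 predicted for 1.13 rad), so the handle is locked. Lift off and check.

```bash
python3 -m crank '[[-0.02,0,0,0,0,0,0],[-0.06,0,0,0,0,0,0],[-0.12,0,0.05,0,0,0,0],[-0.15,0.05,0.1,0,0,0,0],[-0.15,0.1,0.12,0,0,0,0],[-0.15,0.14,0.12,0,0,0,0],[-0.15,0.14,0.12,0,0,0,0]]'
python3 - <<'E'
from h import *
s=get_state();print(s["t"],infix(s["eef_pos"]).round(1),s["force"])
g=grab_frame("scene");crop(g,300,150,460,330,3.3,"pics/s17.png")
f=grab_frame("top");crop(f,310,220,480,330,4.7,"pics/t17.png")
E
```

```text
t: 18.9
eef_pos: [0.4585, -0.2279, 0.2141]
ee_rot: [3.071, 1.568, -0.057]
force: [-0.9, -1.0, 0.3]
width: 0.0005
18.9 [-120.3 -346.6  214.1] [-0.90620251 -0.95815293  0.34198515]
```

View pics/s17.png

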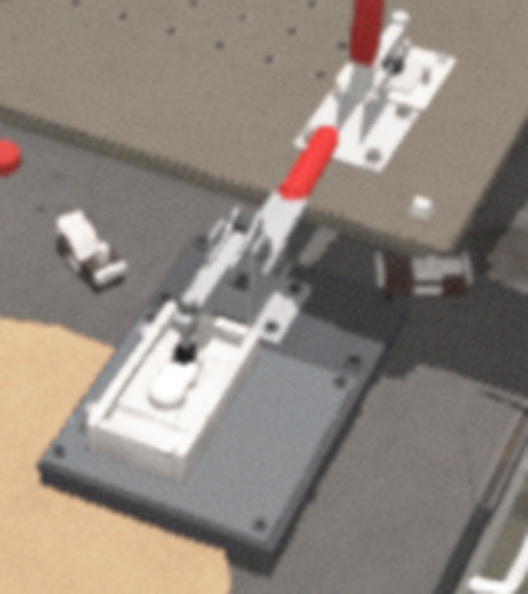

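View pics/t17.png

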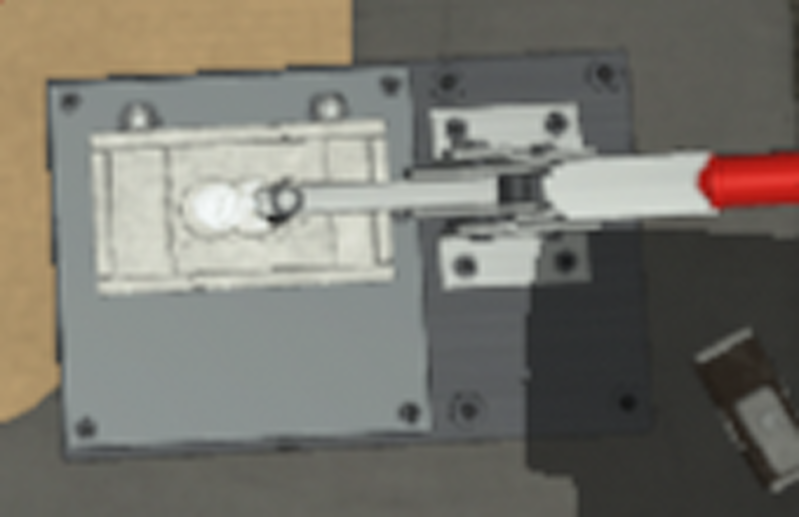

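The views show the handle lying level, the foot on the middle boss at top crop (283,200), the casting's corners unchanged, and the neighbouring parts in place. Handing in.

```bash
python3 -c "
from station import *
job_done();print(get_state()['t'])"
```

```text
the job is handed in; nothing more can be done
the job is handed in; nothing more can be done
```

The fixture is loaded and clamped, and I handed the job in at about 19 s of the 51 s allowed. No verdict was reported. I pushed with closed fingers throughout and pinched or lifted nothing.

- **Tipping:** pushed on its upper rim wall, the casting rocked over and dropped flat, open side up.
- **Side pins:** it reached a firm stop at 13 N. After the end push I pushed sideways again, and it stopped at the same place (within 0.1 mm, 7.6 N).
- **End pin:** it stopped at 8.6 N with the finger at 64.3 mm, where 64.5 mm was expected.
- **Home position:** before clamping, the top view put the casting's centre about 0.2 mm off home in x and 1 mm in y, and square. The picture after clamping shows it in the same place.
- **Clamp:** the handle met its stop with 23 N, the fingertip at 66.6 mm. I expected 67.2 mm at the locked angle and 70.1 mm at 1.10 rad. In the last pictures it stays down after release, with the foot on the middle boss.
- **Neighbouring parts:** the two clamp blocks showed no visible movement. The last pictures did not take in the next casting or all of the cap; the fingers never went near the next casting, and no contact was felt near the cap.

**Not confirmed directly:** I could not read the handle angle or the foot force. Both are inferred from the hard stop and the pictures.

**Disagreements:**
- The scene and top cameras differed by about 3 mm on the fixture's position, so I relied on contact forces for the final fit.
- The first side push also gave an upward force of about 9 N, which I took to be friction. The casting was still flat in the next view.

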